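# Turn the lazy Susan to bring the pepper mill to the front

### The job

Turn the wooden lazy Susan, pushing the knobs on its rim gently with the fingertips, until the wooden pepper mill stands squarely at the front, on the line of the brass arrow that sticks out from under it. Do not grip, lift or touch anything standing on it, pinch nothing, and leave the other things on the worktop where they are. Finish with the lazy Susan at rest, everything on it still upright, and the hand clear.

Things in the scene. Friction and masses are not known exactly. Their poses are not given: they have to be found in the camera images.
- mill: brown turned-wood pepper mill with a small pale knob on top, 58 mm diameter, 170 mm tall, standing loose on the turntable; origin at the centre of its underside, z up; its centre is about 70 mm from the turntable's axis
- stand: fixed low round metal foot under the turntable, 170 mm diameter, bolted down. Origin on the turntable's vertical axis at worktop level. Its own -x axis is the front: along it a flat brass tongue, 16 mm wide and 4 mm high with an arrow-like end, lies on the worktop and sticks out under the turntable's edge to 221 mm from the axis
- turntable: round light-wood tray, 260 mm diameter, turning endlessly either way about its vertical axis; about 1 N at the knobs moves it and it stops where it is left. Floor 30 mm, lip 42 mm above the worktop. Six dark-wood upright knobs on short arms stand out of its rim, 60 degrees apart. Origin on the axis at worktop level; own x axis passes through knob0
- spice_a: glass spice jar with dark cap, 41 mm diameter, 105 mm tall, loose on the turntable, 70 mm from the axis; origin at the centre of its underside
- spice_b: second, identical spice jar, loose on the turntable, 70 mm from the axis; origin at the centre of its underside
- garlic: garlic bulb, about 60 mm wide and 58 mm high, loose on the turntable, 70 mm from the axis; origin at the centre of its underside
- mug: white mug with dark stripes, 86 mm diameter, 90 mm tall, loose on the worktop to the left; leave alone
- tumbler: drinking glass, 81 mm diameter, 102 mm tall, loose on the worktop to the left; leave alone
- apple: reddish apple, 72 mm, loose on the worktop to the left; leave alone
- book: purple notebook, 148 x 109 x 14 mm, flat on the worktop to the right; leave alone
- knob0 (a point): top centre of rim knob 0: upright dark-wood peg, 20 mm diameter, from 14 to 56 mm above the worktop, centre 152 mm from the turntable's axis
- knob1 (a point): top centre of rim knob 1: upright dark-wood peg, 20 mm diameter, from 14 to 56 mm above the worktop, centre 152 mm from the turntable's axis, 60 degrees anticlockwise from knob0
- knob2 (a point): top centre of rim knob 2: upright dark-wood peg, 20 mm diameter, from 14 to 56 mm above the worktop, centre 152 mm from the turntable's axis, 120 degrees anticlockwise from knob0
- knob3 (a point): top centre of rim knob 3: upright dark-wood peg, 20 mm diameter, from 14 to 56 mm above the worktop, centre 152 mm from the turntable's axis, 180 degrees anticlockwise from knob0
- knob4 (a point): top centre of rim knob 4: upright dark-wood peg, 20 mm diameter, from 14 to 56 mm above the worktop, centre 152 mm from the turntable's axis, 240 degrees anticlockwise from knob0
- knob5 (a point): top centre of rim knob 5: upright dark-wood peg, 20 mm diameter, from 14 to 56 mm above the worktop, centre 152 mm from the turntable's axis, 300 degrees anticlockwise from knob0
Things that resemble listed ones, but are neither listed nor needed, are in the scene too. Leave any green look-alike of the spice_a alone.

How it is judged:
By the outcome, as a careful person would: the job done as asked, in the order asked, and still so for the second after the job is handed in, with the robot touching nothing.
It also fails if it takes over 64 s, if anything falls off the work surface, if the arm or the gripper's body presses on something with over 40 N, if the wrist force passes 120 N, or if a joint passes its speed limit or range.

### The arm

A 7-joint arm with a two-finger parallel gripper is mounted at the origin on a cart in front of the work surface, level with it; the furniture and walls round the work are solid. World frame = base frame: x ahead of the robot, y to its left, z up, the work surface at z = 0. Lengths are in m, angles in degrees, forces in N, time in s.
With the tool pointing down it reaches from about 0.4 to 0.875 m from the base axis. Payload 19.3 kg.
Tool frame: the origin (TCP) lies at the very end of the fingers, on their centre line; the grasp point (between the pads) lies 19 mm behind it; z points along the fingers, y is the line along which they close (so a half turn about z gives the same grasp; the last joint's range is limited). The gripper opens to 85 mm and grips with 20 to 120 N. Pads are 22 mm wide; open, the fingers measure 114 mm over their backs; the gripper's body (76 mm by 85 mm) begins 54 mm behind the grasp point. The pads swing forward as they close: fully open they stand 13 mm farther back than shut.
Start: joints at [59.977, 29.874, -2.08, 91.645, 1.215, 58.505, -6.463], TCP at [0.274, -0.562, 0.211] pointing down, gripper open.
Joint ranges: [-166.77, 166.77], [-17.47, 122.26], [-85.68, 81.53], [9.62, 139.38], [-72.42, 252.41], [9.2, 110.78], [-144.41, 144.41]. Speed limits (degrees/s): [108.29, 108.29, 136.94, 136.94, 172.46, 172.46, 172.46].

### API

Orientations are given as a 3x3 rotation matrix whose columns are the frame's x, y, z axes.
In Python, from station import manip, vision gives the robot as it stands.
- The arm moves only by the tool step_arm, never from a script. Its argument "moves" is a list that holds one entry, the list of rows, each a list of 4 numbers: the shift along the tool's x, y, z normalised to -1 to 1, where 1 is 0.75 m, then the turn about the tool's z normalised to -1 to 1, where 1 is pi/4 rad. A call has 1 to 10 rows; each row is the pose to reach, as a shift and turn from the pose commanded when the call began, along the tool's axes at that moment; what a row does not reach only later rows make up. A row lasts 1/12 s, in which the tool goes at most 41.7 mm and 7.16 degrees, less where a joint would pass 70% of its speed; a pose out of reach is approached as far as the arm can. A call with a number of a shift or a turn outside -1 to 1 is refused whole. A call with a gripper value outside its range is refused whole. "grip" is the opening, from 0 (shut) to 1 (fully open), set as the call begins (left out, the last holds). The fingers move at their own pace and stop on an object; the grip force is fixed at half the most. Time passes only in rows, so rows that repeat a pose let the fingers close. It gives the time, the measured TCP pose, the force, the opening and the grip force at its end, in the units of the state.
- manip.sense(): the state, without advancing time (a new reading comes with each control period).
- vision.grab_frame(name): name is "scene" or "top"; returns a dict with "pixels" (420x560x3 uint8, red, green, blue), "z_map" (420x560 float32, m along the optical axis (not along the pixel's ray), 0 where there is no reading), "fovy" (degrees; the focal length in pixels is half the picture's height over the tangent of half this angle, whatever the lens; pixels are square), "cx", "cy" (the principal point, pixels), "xyz" and "orientation" of the camera in the world. Camera axes: x right, y up, looking along -z (the intrinsics and any distortion apply to the point x, -y, -z); pixel columns grow to the right and rows downward; lengths in m; the calibration is good to about 2 mm. A picture is of the moment at which its call begins.
- manip.sign_off(): hands the job in; it is judged then, once.
Trained networks look in the newest picture that a camera, given by its name, has taken for a name from the list of things; names that differ only in an ending like _2 or _b are one class to them, and where a whole thing is asked for, a point or a joint stands for the part that bears it (a point fixed in the world has none). Each returns a list of dicts, best first, with "p" (0 to 1); they miss things now and then, are a little off and sometimes report something else, mostly with a low value. They report only what shows in the picture. A call takes as long as a camera call. They do not tell look-alikes from the thing itself.
- vision.cut_out(camera, name): "mask" (420x560 bool, what is visible of it) and "extent" ([left, top, right, bottom] in pixels, round what is visible of it).
The state is a dict: "clock": time; "joint_positions": joint angles; "joint_vel": joint speeds; "joint_efforts": joint torques, N m; "position": TCP position; "ee_rot": TCP orientation; "ft_force": force on the tool from outside, world axes, zero at the start; "ft_torque": the same for the moment, N m; "finger_gap": finger opening in m; "grip_force": force on a finger pad.
Only numpy, scipy, OpenCV 4.12 (cv2) and the standard library are available. Lean on these libraries where they do the work, as an engineer would, in place of code of your own. Each camera call takes 0.05 s, during which the arm holds its last target. There are 200 camera calls.

## Working session

There is one attempt and no reset: what is moved stays moved. The work goes in short steps, Python scripts to look and compute and a tool call to move; the robot and the scene stay as the last step left them, time stands still between calls to the robot, and variables do not carry over. Pictures are saved under pics/ and viewed, at most 10 in all, crops included, and the job is handed in when it is done.

Besides the shell and the picture viewer there is one more tool, called after "Emit:" as name([rows], argument=value, ...), one row to a line, values as JSON. step_arm: Moves the arm, as the interface text tells. Scaled input: -1 to 1 covers 0.75 m each way for a shift and pi/4 rad each way for a turn. Its arguments: {"type":"object","properties":{"moves":{"type":"array","items":{"type":"array","items":{"type":"array","items":{"type":"number"}}}},"grip":{"type":"number"}},"required":["moves"]}

```bash
mkdir -p pics; cat > h.py <<'E'
import numpy as np, cv2
from station import manip, vision
def grab(n,save=None):
    f=vision.grab_frame(n)
    if save: cv2.imwrite('pics/'+save,f['pixels'][:,:,::-1])
    return f
def foc(f): return f['pixels'].shape[0]/2/np.tan(np.radians(f['fovy'])/2)
def cloud(f):
    z=f['z_map'].astype(float);h,w=z.shape;F=foc(f)
    u,v=np.meshgrid(np.arange(w),np.arange(h))
    p=np.stack([(u-f['cx'])/F*z,-(v-f['cy'])/F*z,-z],-1)
    return p@np.array(f['orientation']).T+np.array(f['xyz'])
E
python3 - <<'E'
from h import *
for n in('scene','top'):
    f=grab(n,n+'0.png');P=cloud(f)
    print(n,{k:v for k,v in f.items() if k not in('pixels','z_map')})
    for o in('mill','stand','turntable','spice_a','garlic','mug','tumbler','apple','book','knob0'):
        for r in vision.cut_out(n,o)[:6]:
            if r['p']<.2: continue
            m=r['mask']&(f['z_map']>0); q=P[m]
            print(o,round(r['p'],2),r['extent'],np.round(np.median(q,0),3) if len(q) else'',np.round(np.percentile(q[:,2],97),3) if len(q) else '')
s=manip.sense();print(s)
E
```

```text
scene {'fovy': 56.99287052685054, 'cx': 276.7249600520744, 'cy': 210.15184141596256, 'xyz': array([-0.23170091, -0.6638872 ,  0.81102974]), 'orientation': array([[ 0.62183715,  0.47598696, -0.62189627],
       [-0.78282635,  0.35508388, -0.51097783],
       [-0.02239344,  0.80458179,  0.59341948]])}
mill 0.59 [349.7, 189.3, 374.7, 241.0] [ 0.624 -0.29   0.107] 0.19
stand 0.6 [296.9, 265.2, 318.4, 288.4] [ 0.409 -0.231  0.005] 0.008
stand 0.23 [287.5, 205.7, 393.3, 276.9] [ 0.552 -0.246  0.032] 0.054
stand 0.22 [171.9, 165.1, 197.3, 196.9] [0.494 0.353 0.062] 0.091
turntable 0.69 [287.8, 203.4, 392.0, 274.6] [ 0.556 -0.236  0.032] 0.055
turntable 0.4 [178.9, 145.1, 199.6, 174.0] [0.61  0.46  0.081] 0.103
spice_a 0.63 [257.3, 200.4, 268.4, 226.3] [0.508 0.007 0.064] 0.107
spice_a 0.57 [309.3, 208.3, 327.1, 241.7] [ 0.534 -0.188  0.098] 0.137
spice_a 0.55 [327.7, 194.3, 343.2, 223.5] [ 0.635 -0.193  0.098] 0.137
spice_a 0.53 [227.2, 190.9, 236.3, 222.8] [0.476 0.114 0.067] 0.108
garlic 0.78 [335.7, 239.9, 353.8, 252.6] [ 0.531 -0.284  0.065] 0.081
tumbler 0.98 [181.5, 145.4, 199.6, 173.
[... 1721 characters left out ...]
86542]), 'joint_vel': array([0.10036464, 0.02263284, 0.05844814, 0.11228341, 0.05120824,
       0.01980781, 0.00453075]), 'joint_efforts': array([ 8.96488582e-04, -9.26844907e+01,  1.97941281e+00, -3.70243514e+01,
        1.82428089e-02,  2.30242804e-03, -2.45281188e-05]), 'position': array([ 0.27397869, -0.56173025,  0.21117753]), 'ee_rot': array([[ 8.98794872e-01,  4.38369453e-01, -2.81773646e-05],
       [ 4.38369454e-01, -8.98794871e-01,  4.88824946e-05],
       [-3.89707832e-06, -5.62874314e-05, -9.99999998e-01]]), 'ft_force': array([ 0.43783665,  0.06164332, -1.21077545]), 'ft_torque': array([-0.00665624, -0.01308451, -0.00149234]), 'grip_force': 0.0, 'finger_gap': 0.08547540024117817}
```

```bash
python3 - <<'E'
from h import *
a=cv2.imread('pics/top0.png')[150:270,280:400];cv2.imwrite('pics/topc.png',cv2.resize(a,(600,600),interpolation=cv2.INTER_CUBIC))
a=cv2.imread('pics/scene0.png')[180:300,260:420];cv2.imwrite('pics/scenec.png',cv2.resize(a,(800,600),interpolation=cv2.INTER_CUBIC))
E
```

```text
(no output)
```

View pics/topc.png

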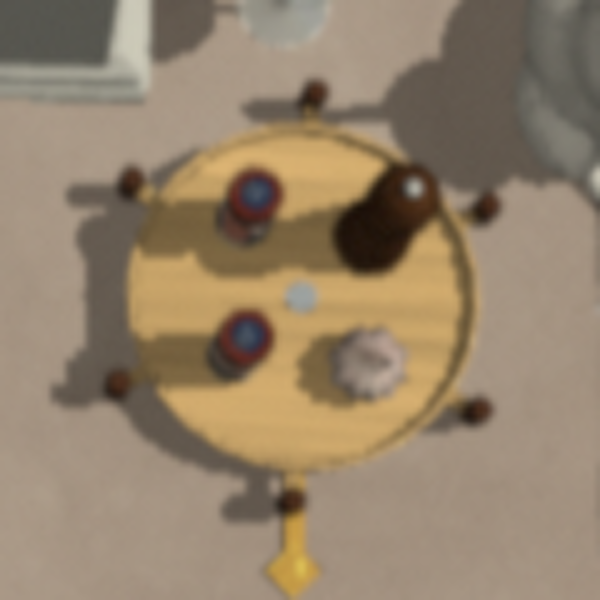

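View pics/scenec.png

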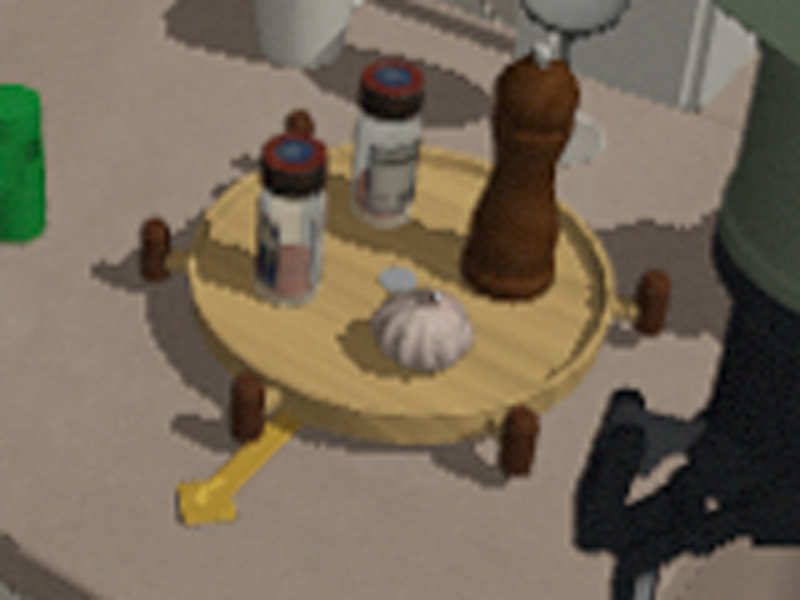

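View pics/scene0.png

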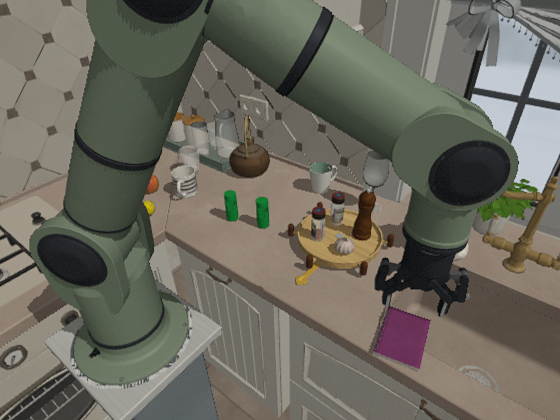

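```bash
cat >> h.py <<'E'
from scipy.optimize import least_squares
def proj(f,X):
    F=foc(f);q=(np.atleast_2d(X)-np.array(f['xyz']))@np.array(f['orientation'])
    return np.c_[f['cx']+F*q[:,0]/-q[:,2], f['cy']-F*q[:,1]/-q[:,2]]
def ray(f,u,v,z):
    F=foc(f);d=np.array(f['orientation'])@np.array([(u-f['cx'])/F,-(v-f['cy'])/F,-1]);o=np.array(f['xyz'])
    return (o+d*(z-o[2])/d[2])[:2]
def fitmill(fs,ms,C):
    # disc of floor contact: fit mill via point clouds, axis symmetric: median of silhouettes; fit circle to body points z .04-.06
    out=[]
    for f,m in zip(fs,ms):
        P=cloud(f)[m&(f['z_map']>0)]
        q=P[(P[:,2]>.175)&(P[:,2]<.195)]
        r=least_squares(lambda x:np.hypot(q[:,0]-x[0],q[:,1]-x[1])-x[2],[*q[:,:2].mean(0),.02],loss='soft_l1',f_scale=.002).x
        q2=P[(P[:,2]>.036)&(P[:,2]<.06)]
        r2=least_squares(lambda x:np.hypot(q2[:,0]-x[0],q2[:,1]-x[1])-.029,q2[:,:2].mean(0)+(q2[:,:2].mean(0)-np.array(f['xyz'])[:2])*.02,loss='soft_l1',f_scale=.002).x if len(q2)>8 else None
        out.append((r,len(q),r2,len(q2)))
    return out
E
python3 - <<'E'
from h import *
fs={n:grab(n) for n in('scene','top')}
for n,f in fs.items():
    P=cloud(f);hsv=cv2.cvtColor(f['pixels'],cv2.COLOR_RGB2HSV)
    R=np.hypot(P[...,0]-.585,P[...,1]+.228)
    # lip points
    q=P[(f['z_map']>0)&(R>.10)&(R<.14)&(abs(P[...,2]-.042)<.004)]
    c=least_squares(lambda x:np.hypot(q[:,0]-x[0],q[:,1]-x[1])-.128,[.585,-.228],loss='soft_l1',f_scale=.002).x
    print(n,'axis',c,len(q))
    # tongue
    y=(hsv[...,0]>20)&(hsv[...,0]<28)&(hsv[...,1]>170)&(hsv[...,2]>120)&(R>.135)&(R<.24)&(P[...,2]<.015)
    q=P[y];print('tongue',len(q),q.min(0),q.max(0),'ang',np.degrees(np.arctan2(*(np.median(q,0)[:2]-c)[::-1])),np.median(q,0))
    far=q[np.hypot(*(q[:,:2]-c).T)>.19];print('tip ang',np.degrees(np.arctan2(*(far.mean(0)[:2]-c)[::-1])))
    k=(abs(R-.152)<.02)&(P[...,2]>.046)&(P[...,2]<.062)&(f['z_map']>0)
    nl,l,st,ce=cv2.connectedComponentsWithStats(k.astype(np.uint8))
    for i in range(1,nl):
        if st[i,4]<5: continue
        m=P[l==i].mean(0);d=m[:2]-c;print('knob',st[i,4],ce[i].round(1),m.round(3),'r',np.hypot(*d).round(3),'ang',np.degrees(np.arctan2(d[1],d[0])).round(1))
    m=vision.cut_out(n,'mill')[0]['mask']
    o=fitmill([f],[m],c)[0];print('mill',o,[ (np.hypot(*(x[:2]-c)),np.degrees(np.arctan2(*(x[:2]-c)[::-1]))) for x in (o[0],o[2]) if x is not None])
    T=np.array([.274,-.562]);D=P[(f['z_map']>0)]
    for z in np.arange(.2,.6,.03):
        s=D[(abs(D[:,2]-z)<.015)];dd=np.hypot(*(s[:,:2]-T).T);s=s[dd<.2];dd=dd[dd<.2]
        if len(s): print(round(z,2),len(s),'maxr',np.percentile(dd,98).round(3),s.min(0)[:2].round(2),s.max(0)[:2].round(2))
    b=(f['z_map']>0)&(P[...,2]>.03)&(P[...,2]<.3)&(R>.17)&(R<.33)
    nl,l,st,ce=cv2.connectedComponentsWithStats(b.astype(np.uint8))
    for i in range(1,nl):
        if st[i,4]>15: print('obst',st[i,4],ce[i].round(),P[l==i].min(0).round(3),P[l==i].max(0).round(3))
E
```

```text
scene axis [ 0.59352107 -0.23110168] 359
tongue 111 [ 0.3785408  -0.24597098  0.0005418 ] [ 0.44949688 -0.21293249  0.00836617] ang 179.69689239928056 [ 0.40388725 -0.23009846  0.00492293]
tip ang 179.57361168103753
knob 25 [319.2 204.2] [ 0.673 -0.105  0.054] r 0.149 ang 57.6
knob 29 [290.6 226.3] [ 0.522 -0.099  0.053] r 0.15 ang 118.5
knob 34 [390.2 237. ] [ 0.66  -0.367  0.053] r 0.151 ang -64.1
knob 38 [309.  257.9] [ 0.439 -0.226  0.053] r 0.155 ang 178.0
knob 42 [363.4 264.5] [ 0.508 -0.36   0.053] r 0.154 ang -123.6
mill (array([ 0.63616671, -0.28704327,  0.01437748]), 135, array([ 0.64226212, -0.28100295]), 124) [(np.float64(0.07034282208976059), np.float64(-52.68084698379759)), (np.float64(0.06975547718221638), np.float64(-45.673881536589874))]
0.26 202 maxr 0.058 [ 0.24 -0.61] [ 0.3  -0.51]
0.29 497 maxr 0.074 [ 0.23 -0.63] [ 0.31 -0.49]
0.32 910 maxr 0.073 [ 0.23 -0.63] [ 0.31 -0.49]
0.35 803 maxr 0.07 [ 0.23 -0.63] [ 0.31 -0.49]
0.38 719 maxr 0.04 [ 0.23 -0.6 ] [ 0.28 -0.53]
0.41 526 maxr 0.049 [ 0.22 -0.61] [ 0.27 -0.52]
0.44 1147 maxr 0.049 [ 0.22 -0.61] [ 0.29 -0.51]
0.47 1154 maxr 0.048 [ 0.23 -0.61] [ 0.28 -0.52]
0.5 913 maxr 0.058 [ 0.21 -0.61] [ 0.27 -0.52]
0.53 1323 maxr 0.081 [ 0.19 -0.63] [ 0.26 -0.53]
0.56 2560 maxr 0.103 [ 0.18 -0.64] [ 0.26 -0.47]
0.59 3706 maxr 0.141 [ 0.16 -0.63] [ 0.33 -0.44]
obst 1182 [380. 174.] [ 0.782 -0.281  0.03 ] [ 0.911 -0.151  0.211]
obst 321 [320. 179.] [ 0.771 -0.057  0.03 ] [0.852 0.023 0.097]
obst 303 [262. 210.] [ 0.498 -0.007  0.03 ] [0.54  0.034 0.109]
top axis [ 0.59610837 -0.23000989] 225Traceback (most recent call last):
  File "<stdin>", line 12, in <module>
    return umr_minimum(a, axis, None, out, keepdims, initial, where)
ValueError: zero-size array to reduction operation minimum which has no identity
```

```bash
cat >> h.py <<'E'
C=np.array([.595,-.2305])
def pol(th,r=.158,z=.03,al=None):
    t=np.radians(th);return [C[0]+r*np.cos(t),C[1]+r*np.sin(t),z,th+180 if al is None else al]
def rows(wps,start=None):
    s=manip.sense();R=np.array(s['ee_rot']);p=np.array(s['position'])
    a0=np.degrees(np.arctan2(R[1,0],R[0,0]))
    out=[]
    for x,y,z,al in wps:
        d=R.T@(np.array([x,y,z])-p)/.75
        t=-((al-a0+180)%360-180)/45
        out.append([*d.round(4).tolist(),round(float(t),3)])
    print('at',p.round(4),round(a0,1),'t',s['clock'],'F',np.round(s['ft_force'],1));print(out)
E
python3 - <<'E'
from h import *
rows([pol(-102,.165,.21),pol(-102,.165,.10),pol(-102,.165,.03)])
f=grab('top');P=cloud(f);c=C
hsv=cv2.cvtColor(f['pixels'],cv2.COLOR_RGB2HSV);R=np.hypot(*(P[...,:2]-c).transpose(2,0,1))
y=(abs(hsv[...,0].astype(int)-23)<5)&(hsv[...,1]>150)&(R>.165)&(R<.24)&(P[...,0]<.5)
q=P[y];print(len(q),hsv[263,338])
if len(q):
  print(np.degrees(np.arctan2(*(q.mean(0)[:2]-c)[::-1])),q.mean(0))
  v,u=np.nonzero(y);g=np.array([ray(f,a,b,.004) for a,b in zip(u,v)]);print(g.mean(0))
m=vision.cut_out('top','mill')[0]['mask']
o=fitmill([f],[m],c)[0];print(o)
k=(abs(R-.152)<.02)&(P[...,2]>.046)&(P[...,2]<.062)&(f['z_map']>0)
nl,l,st,ce=cv2.connectedComponentsWithStats(k.astype(np.uint8))
for i in range(1,nl):
    if st[i,4]<3: continue
    d=P[l==i].mean(0)[:2]-c;print('knob',st[i,4],np.hypot(*d).round(3),np.degrees(np.arctan2(d[1],d[0])).round(1))
E
```

```text
at [ 0.2739 -0.5617  0.2112] 26.0 t 1.25 F [-0.1  0.2 -0.3]
[[0.4429, -0.036, 0.0016, -1.156], [0.4429, -0.0359, 0.1482, -1.156], [0.4429, -0.0359, 0.2416, -1.156]]
58 [ 21 162 200]
179.18428531855153 [ 0.40388873 -0.22777898  0.00324498]
[ 0.40384253 -0.22768495]
(array([ 0.64299344, -0.28381362,  0.01560156]), 119, array([ 0.64418661, -0.28298119]), 40)
knob 21 0.152 -2.7
knob 19 0.153 57.1
knob 18 0.15 -62.3
knob 23 0.152 116.2
knob 19 0.151 -122.9
knob 20 0.151 176.5
```

Emit:
step_arm([
  [[0.04,-0.004,0,-0.12],[0.09,-0.008,0,-0.24],[0.14,-0.012,0,-0.36],[0.19,-0.016,0,-0.48],[0.24,-0.02,0,-0.6],[0.29,-0.024,0,-0.72],[0.34,-0.028,0,-0.84],[0.39,-0.032,0,-0.96],[0.43,-0.036,0,-1.0],[0.443,-0.036,0,-1.0]],
], grip=0)

```text
clock: 2.18
position: [0.5649, -0.3875, 0.2109]
ee_rot: [[0.319, 0.948, 0.002], [0.948, -0.319, 0.002], [0.003, 0.001, -1.0]]
ft_force: [0.3, 0.5, 0.7]
finger_gap: 0.0001
grip_force: 0.0
```

```bash
python3 - <<'E'
from h import *
rows([pol(-102,.163,.03)])
print(manip.sense()['joint_positions'].round(0),manip.sense()['finger_gap'])
E
```

```text
at [ 0.5649 -0.3875  0.2109] 71.4 t 2.1833 F [0.3 0.5 0.7]
[[-0.0054, -0.0039, 0.2412, -0.146]]
[ 39.  36. -15.  81.  10.  64.   4.] 0.0001260000290464015
```

Emit:
step_arm([
  [[-0.003,-0.004,0.03,0],[-0.005,-0.004,0.07,0],[-0.005,-0.004,0.11,0],[-0.005,-0.004,0.15,0],[-0.005,-0.004,0.185,0],[-0.005,-0.004,0.21,0],[-0.005,-0.004,0.23,0],[-0.005,-0.004,0.238,0],[-0.005,-0.004,0.241,0],[-0.005,-0.004,0.241,0]],
])

```text
clock: 3.02
position: [0.5569, -0.3946, 0.0308]
ee_rot: [[0.326, 0.945, 0.0], [0.945, -0.326, -0.0], [-0.0, 0.0, -1.0]]
ft_force: [-1.0, -0.5, -0.2]
finger_gap: -0.0002
grip_force: 0.0
```

```bash
python3 - <<'E'
from h import *
f=grab('scene','s1.png')
a=cv2.imread('pics/s1.png')[150:300,240:440];cv2.imwrite('pics/s1c.png',cv2.resize(a,(800,600),interpolation=cv2.INTER_CUBIC))
rows([pol(t,.157) for t in np.linspace(-102,-130,11)[1:]])
E
```

```text
at [ 0.5572 -0.3948  0.0314] 71.0 t 3.0667 F [-0.4 -0.4  0.5]
[[0.0148, -0.0083, 0.0019, -0.094], [0.0143, -0.0185, 0.0018, -0.031], [0.0142, -0.0287, 0.0018, 0.031], [0.0147, -0.039, 0.0018, 0.093], [0.0157, -0.0491, 0.0018, 0.155], [0.0172, -0.0593, 0.0018, 0.217], [0.0192, -0.0693, 0.0018, 0.28], [0.0217, -0.0792, 0.0018, 0.342], [0.0246, -0.089, 0.0018, 0.404], [0.0281, -0.0987, 0.0018, 0.466]]
```

View pics/s1c.png

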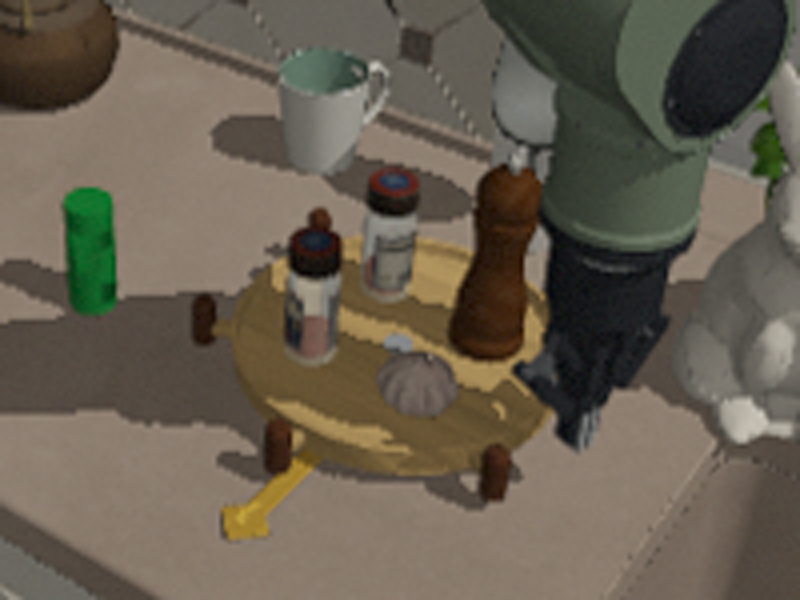

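Emit:
step_arm([
  [[0.008,-0.004,0.002,-0.09],[0.0145,-0.0085,0.002,-0.07],[0.0145,-0.0155,0.002,-0.04],[0.0143,-0.0225,0.002,0.0],[0.0143,-0.0295,0.002,0.035],[0.0145,-0.036,0.002,0.075],[0.015,-0.043,0.002,0.12],[0.016,-0.0495,0.002,0.16],[0.017,-0.0565,0.002,0.2],[0.018,-0.063,0.002,0.24]],
])

```text
clock: 3.9
position: [0.5162, -0.3664, 0.0295]
ee_rot: [[0.501, 0.865, 0.001], [0.865, -0.501, -0.001], [-0.0, 0.001, -1.0]]
ft_force: [0.3, 0.1, -0.0]
finger_gap: 0.0003
grip_force: 0.4
```

```bash
python3 - <<'E'
from h import *
d=np.array(manip.sense()['position'])[:2]-C;th=np.degrees(np.arctan2(d[1],d[0]));print(th,np.hypot(*d))
rows([pol(t,.157) for t in np.linspace(-120.5,-146,11)[1:]])
E
```

```text
-120.1204068994882 0.15710281682736926
at [ 0.5162 -0.3664  0.0295] 59.9 t 3.9 F [ 0.3  0.1 -0. ]
[[0.0004, -0.0107, -0.0006, 0.066], [0.0011, -0.02, -0.0006, 0.123], [0.0022, -0.0292, -0.0006, 0.179], [0.0037, -0.0384, -0.0006, 0.236], [0.0056, -0.0475, -0.0007, 0.293], [0.008, -0.0566, -0.0007, 0.349], [0.0107, -0.0655, -0.0007, 0.406], [0.0138, -0.0743, -0.0007, 0.463], [0.0173, -0.0829, -0.0007, 0.519], [0.0212, -0.0914, -0.0007, 0.576]]
```

Emit:
step_arm([
  [[0.0004,-0.01,0,0.066],[0.0011,-0.02,0,0.123],[0.0022,-0.029,0,0.18],[0.0037,-0.0385,0,0.236],[0.0056,-0.0475,0,0.293],[0.008,-0.0565,0,0.35],[0.0107,-0.0655,0,0.406],[0.0138,-0.0743,0,0.463],[0.0173,-0.083,0,0.52],[0.0212,-0.0914,0,0.576]],
])

```text
clock: 4.73
position: [0.4647, -0.3185, 0.0296]
ee_rot: [[0.829, 0.559, 0.001], [0.559, -0.829, -0.001], [0.001, 0.001, -1.0]]
ft_force: [2.1, -0.7, 0.1]
finger_gap: 0.0003
grip_force: 0.5
```

```bash
cat >>h.py <<'E'
def look(n):
    f=grab(n);P=cloud(f);R=np.hypot(*(P[...,:2]-C).transpose(2,0,1))
    k=(abs(R-.152)<.02)&(P[...,2]>.046)&(P[...,2]<.059)&(f['z_map']>0)
    nl,l,st,ce=cv2.connectedComponentsWithStats(k.astype(np.uint8))
    for i in range(1,nl):
        if st[i,4]<10: continue
        d=P[l==i].mean(0)[:2]-C;print('knob',st[i,4],np.hypot(*d).round(3),np.degrees(np.arctan2(d[1],d[0])).round(1))
    r=vision.cut_out(n,'mill')
    if r and r[0]['p']>.3:
        try:
            for x in fitmill([f],[r[0]['mask']],C)[0][::2]:
                if x is not None: d=x[:2]-C;print(n,'mill',np.hypot(*d).round(4),np.degrees(np.arctan2(d[1],d[0])).round(1))
        except Exception as e: print(e)
    return f
def me():
    s=manip.sense();d=np.array(s['position'])[:2]-C;th=np.degrees(np.arctan2(d[1],d[0]));print('tool',th.round(1),np.hypot(*d).round(4));return th
E
python3 - <<'E'
from h import *
look('top');look('scene');th=me()
rows([pol(t,.157) for t in np.linspace(th-1,th-26.5,11)[1:]])
E
```

```text
knob 20 0.152 27.9
knob 19 0.151 -31.7
knob 18 0.151 87.4
knob 13 0.152 -91.1
knob 15 0.15 147.1
top mill 0.0709 -76.8
top mill 0.0709 -75.1
knob 30 0.149 88.3
knob 27 0.149 -34.9
knob 34 0.154 148.5
knob 35 0.154 -95.0
knob 34 0.158 -153.4
scene mill 0.0846 -83.0
scene mill 0.0664 -76.2
tool -145.8 0.1571
at [ 0.465  -0.3187  0.0294] 34.3 t 4.9333 F [-0.6 -0.2 -0.1]
[[0.0005, -0.013, -0.0008, 0.082], [0.0013, -0.0222, -0.0008, 0.138], [0.0026, -0.0315, -0.0008, 0.195], [0.0042, -0.0407, -0.0008, 0.252], [0.0062, -0.0497, -0.0008, 0.308], [0.0087, -0.0587, -0.0008, 0.365], [0.0115, -0.0676, -0.0009, 0.422], [0.0147, -0.0763, -0.0009, 0.478], [0.0183, -0.0849, -0.0009, 0.535], [0.0223, -0.0934, -0.0009, 0.592]]
```

Emit:
step_arm([
  [[0.0004,-0.01,0,0.066],[0.0011,-0.02,0,0.123],[0.0022,-0.029,0,0.18],[0.0037,-0.0385,0,0.236],[0.0056,-0.0475,0,0.293],[0.008,-0.0565,0,0.35],[0.0107,-0.0655,0,0.406],[0.0138,-0.0743,0,0.463],[0.0173,-0.083,0,0.52],[0.0212,-0.0914,0,0.576]],
])

```text
clock: 5.77
position: [0.4399, -0.2532, 0.0293]
ee_rot: [[0.99, 0.143, 0.001], [0.143, -0.99, -0.001], [0.001, 0.001, -1.0]]
ft_force: [1.8, -0.4, 1.5]
finger_gap: 0.0003
grip_force: 1.4
```

```bash
python3 - <<'E'
from h import *
th=me()
rows([pol(th-26,.157)])
E
```

```text
tool -171.7 0.1567
at [ 0.4399 -0.2532  0.0293] 8.2 t 5.7667 F [ 1.8 -0.4  1.5]
[[0.0206, -0.0918, -0.001, 0.575]]
```

Emit:
step_arm([
  [[0.0004,-0.01,0,0.066],[0.0011,-0.02,0,0.123],[0.0022,-0.029,0,0.18],[0.0037,-0.0385,0,0.236],[0.0056,-0.0475,0,0.293],[0.008,-0.0565,0,0.35],[0.0107,-0.0655,0,0.406],[0.0138,-0.0743,0,0.463],[0.0173,-0.083,0,0.52],[0.0208,-0.0914,0,0.576]],
])

```text
clock: 6.6
position: [0.4457, -0.183, 0.0292]
ee_rot: [[0.953, -0.304, 0.001], [-0.304, -0.953, -0.0], [0.001, 0.0, -1.0]]
ft_force: [1.2, -0.7, 0.7]
finger_gap: -0.0001
grip_force: 1.3
```

```bash
python3 - <<'E'
from h import *
look('top');f=look('scene');th=me()
cv2.imwrite('pics/s2c.png',cv2.resize(f['pixels'][150:300,240:440,::-1],(800,600),interpolation=cv2.INTER_CUBIC))
rows([pol(th-26,.157)])
E
```

```text
knob 17 0.151 -23.5
knob 20 0.154 36.4
knob 19 0.15 -83.5
knob 17 0.153 95.8
knob 23 0.15 -144.2
top mill 0.0712 -128.2
top mill 0.068 -126.2
knob 28 0.147 -26.0
knob 34 0.153 -86.4
knob 41 0.157 -144.7
scene mill 0.0782 -132.3
scene mill 0.0665 -129.3
tool 162.4 0.1574
at [ 0.445 -0.183  0.029] -17.4 t 6.8 F [-0.3 -0.4 -0.5]
[[0.0219, -0.0917, -0.0013, 0.58]]
```

View pics/s2c.png

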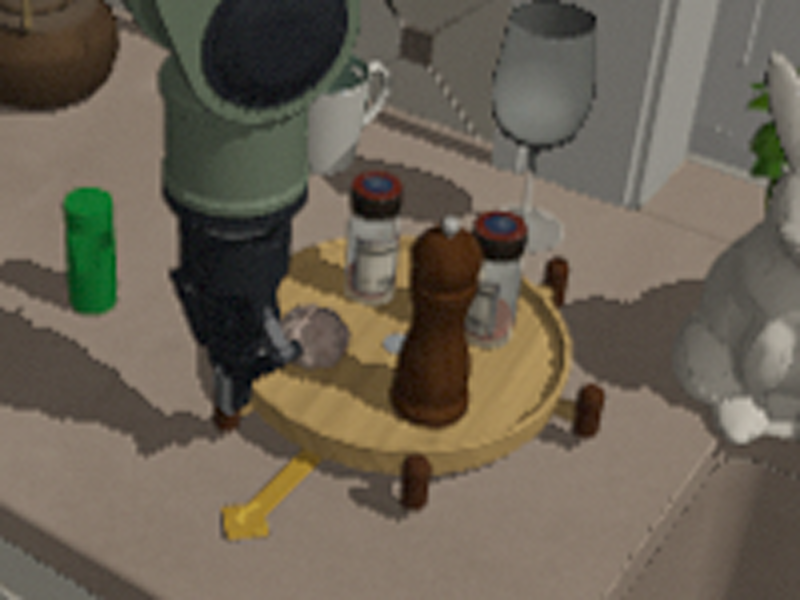

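Emit:
step_arm([
  [[0.0004,-0.01,0,0.066],[0.0011,-0.02,0,0.123],[0.0022,-0.029,0,0.18],[0.0037,-0.0385,0,0.236],[0.0056,-0.0475,0,0.293],[0.008,-0.0565,0,0.35],[0.0107,-0.0655,0,0.406],[0.0138,-0.0743,0,0.463],[0.0175,-0.083,0,0.52],[0.0214,-0.0914,0,0.576]],
])

```text
clock: 7.63
position: [0.4807, -0.1226, 0.029]
ee_rot: [[0.725, -0.689, -0.0], [-0.689, -0.725, 0.0], [-0.0, 0.0, -1.0]]
ft_force: [-2.4, 1.0, 3.2]
finger_gap: -0.0
grip_force: 2.2
```

```bash
python3 - <<'E'
from h import *
look('top');f=look('scene');th=me();print(manip.sense()['joint_positions'].round())
rows([pol(t,.157) for t in th-np.array([2.5,5,7.5,10,12.5,15,17,18.5,19.5,20])])
E
```

```text
knob 16 0.15 11.0
knob 21 0.151 -48.7
knob 17 0.153 70.8
knob 18 0.15 -108.9
knob 17 0.15 -169.7
top mill 0.0695 -154.8
top mill 0.0658 -152.8
knob 25 0.147 9.7
knob 25 0.147 71.8
knob 33 0.15 -51.6
knob 40 0.155 -110.9
knob 37 0.156 -169.0
scene mill 0.0806 -154.6
scene mill 0.0666 -154.7
tool 136.7 0.1572
[  -7.   37.   19.  119.  -25.   28. -102.]
at [ 0.4807 -0.1227  0.029 ] -43.4 t 7.8333 F [0.3 1.  2.2]
[[0.0004, -0.0091, -0.0014, 0.055], [0.001, -0.0182, -0.0014, 0.11], [0.002, -0.0273, -0.0014, 0.166], [0.0034, -0.0364, -0.0014, 0.222], [0.0052, -0.0453, -0.0014, 0.277], [0.0073, -0.0542, -0.0014, 0.333], [0.0093, -0.0612, -0.0014, 0.377], [0.011, -0.0664, -0.0014, 0.41], [0.0122, -0.0699, -0.0014, 0.433], [0.0128, -0.0716, -0.0014, 0.444]]
```

Emit:
step_arm([
  [[0.0004,-0.009,0,0.055],[0.001,-0.018,0,0.11],[0.002,-0.027,0,0.166],[0.0034,-0.036,0,0.222],[0.0052,-0.045,0,0.277],[0.0073,-0.054,0,0.333],[0.0093,-0.061,0,0.377],[0.011,-0.066,0,0.41],[0.0122,-0.07,0,0.433],[0.0128,-0.0716,0,0.444]],
])

```text
clock: 8.67
position: [0.5248, -0.09, 0.0289]
ee_rot: [[0.447, -0.895, -0.0], [-0.895, -0.447, -0.0], [-0.0, 0.0, -1.0]]
ft_force: [-1.2, 0.6, 3.3]
finger_gap: 0.0
grip_force: 2.2
```

```bash
python3 - <<'E'
from h import *
f=look('top');cv2.imwrite('pics/t3.png',cv2.resize(f['pixels'][150:270,280:400,::-1],(600,600),interpolation=cv2.INTER_CUBIC))
f=look('scene');th=me();print(manip.sense()['joint_positions'].round())
rows([pol(t,.157) for t in th-np.array([1,2,3,4,5,6,7,8])])
E
```

```text
knob 15 0.152 -8.7
knob 21 0.153 50.7
knob 21 0.15 -68.7
knob 21 0.15 -129.8
knob 21 0.151 170.1
top mill 0.0703 -175.8
top mill 0.0653 -173.4
knob 23 0.147 51.7
knob 27 0.148 -10.1
knob 14 0.147 114.8
knob 33 0.153 -71.1
knob 34 0.155 171.9
knob 40 0.156 -129.9
scene mill 0.0778 -172.8
scene mill 0.0668 -175.0
tool 116.6 0.157
[ -15.   41.   25.  114.  -32.   32. -121.]
at [ 0.5247 -0.0901  0.029 ] -63.4 t 8.8667 F [0.3 1.6 3.1]
[[0.0001, -0.0037, -0.0014, 0.021], [0.0002, -0.0073, -0.0014, 0.044], [0.0003, -0.011, -0.0014, 0.066], [0.0005, -0.0146, -0.0014, 0.088], [0.0008, -0.0182, -0.0014, 0.11], [0.0012, -0.0219, -0.0013, 0.132], [0.0016, -0.0255, -0.0013, 0.155], [0.002, -0.0291, -0.0013, 0.177]]
```

View pics/t3.png

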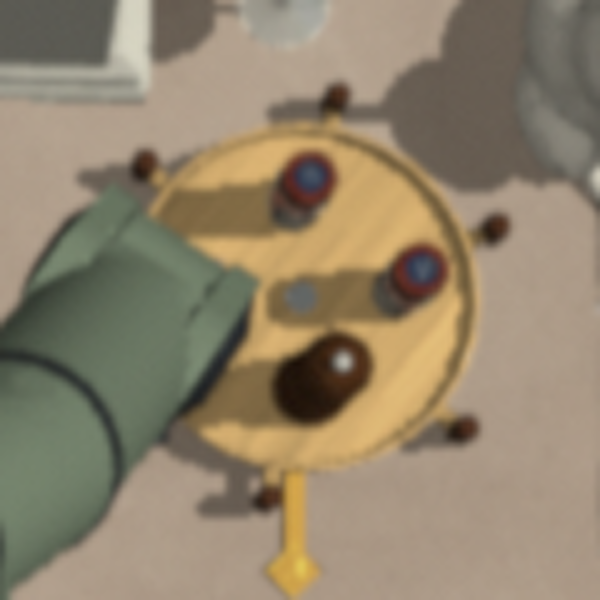

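```bash
cat >>h.py <<'E'
def fine():
    fs=[grab('top'),grab('scene')];pk=[]
    for n,f in zip(('top','scene'),fs):
        P=cloud(f);ok=f['z_map']>0;R=np.hypot(*(P[...,:2]-C).transpose(2,0,1))
        px=f['pixels'].astype(int);hsv=cv2.cvtColor(f['pixels'],cv2.COLOR_RGB2HSV)
        q=P[ok&(R>.112)&(R<.135)&(abs(P[...,2]-.042)<.003)]
        # emblem: grey at centre
        e=ok&(R<.022)&(P[...,2]<.036)&(hsv[...,1]<70);v,u=np.nonzero(e)
        ec=np.mean([ray(f,a,b,.031) for a,b in zip(u,v)],0) if len(u)>3 else None
        y=(abs(hsv[...,0].astype(int)-23)<5)&(hsv[...,1]>150)&(R>.16)&(R<.24)&(P[...,0]<.5)&(P[...,2]<.012);v,u=np.nonzero(y)
        tg=np.mean([ray(f,a,b,.004) for a,b in zip(u,v)],0)
        w=ok&(R<.11)&(P[...,2]>.185)&(P[...,2]<.215)&(hsv[...,1]<90)&(px.sum(-1)>300);v,u=np.nonzero(w)
        pk.append((f,u.mean() if len(u) else np.nan,v.mean() if len(u) else np.nan))
        h=P[ok&(R<.11)&(P[...,2]>.14)&(P[...,2]<.21)]
        print(n,'emblem',ec,'tongue',tg,'knobpx',len(u),pk[-1][1:],'ptop',P[w].mean(0) if len(u) else'',ray(f,*pk[-1][1:],.196))
        # silhouette fit: mill axis via model envelope, use mask
        r=vision.cut_out(n,'mill')
        if r:
            m=r[0]['mask'];D=[]
            q=P[m&ok&(P[...,2]>.04)]
            zb=np.digitize(q[:,2],np.arange(.04,.2,.015));nb=zb.max()+1
            r0=np.r_[q[:,:2].mean(0)+.0,np.full(nb,.022)]
            s=least_squares(lambda x:np.hypot(q[:,0]-x[0],q[:,1]-x[1])-x[2:][zb],r0,loss='soft_l1',f_scale=.0015).x
            d=s[:2]-C;print('  mill axis',s[:2].round(4),np.hypot(*d).round(4),np.degrees(np.arctan2(d[1],d[0])).round(1),'radii mm',(s[3:]*1e3).round(1))
    A=[];b=[]
    for f,u,v in pk:
        o=np.array(f['xyz']);F=foc(f);d=np.array(f['orientation'])@np.array([(u-f['cx'])/F,-(v-f['cy'])/F,-1]);d/=np.linalg.norm(d)
        M=np.eye(3)-np.outer(d,d);A.append(M);b.append(M@o)
    print('pale knob',np.linalg.lstsq(np.vstack(A),np.hstack(b),rcond=None)[0] if not np.isnan(pk[0][1]+pk[1][1]) else '')
E
python3 - <<'E'
from h import *
fine()
E
```

```text
top emblem [ 0.59835565 -0.22968482] tongue [ 0.40613822 -0.22752794] knobpx 11 (np.float64(348.1818181818182), np.float64(221.8181818181818)) ptop [ 0.52653966 -0.23761937  0.19492646] [ 0.52637698 -0.23746707]
  mill axis [ 0.5267 -0.2358] 0.0685 -175.5 radii mm [ 25.6  25.4  24.1  21.4  19.5 499.1  23.7  23.6  23.7  16.7   7.9]
scene emblem [ 0.59875734 -0.23311857] tongue [ 0.40339801 -0.22987093] knobpx 10 (np.float64(331.8), np.float64(203.9)) ptop [ 0.52086736 -0.23918625  0.19943419] [ 0.52509147 -0.23680377]
  mill axis [ 0.5245 -0.2373] 0.0708 -174.5 radii mm [25.7 26.  24.4 21.4 18.6 19.3 22.5 23.4 25.  18.4  6. ]
pale knob [ 0.52601928 -0.23699546  0.19568715]
```

Emit:
step_arm([
  [[0.0001,-0.0025,0,0.015],[0.0001,-0.005,0,0.03],[0.0002,-0.0075,0,0.045],[0.0003,-0.01,0,0.06],[0.0004,-0.0125,0,0.075],[0.0006,-0.015,0,0.09],[0.0008,-0.017,0,0.105],[0.0009,-0.019,0,0.115],[0.001,-0.0198,0,0.12],[0.001,-0.0198,0,0.12]],
])

```text
clock: 9.9
position: [0.5386, -0.0838, 0.0289]
ee_rot: [[0.36, -0.933, 0.0], [-0.933, -0.36, -0.0], [0.0, -0.0, -1.0]]
ft_force: [0.3, -0.1, 3.6]
finger_gap: 0.0001
grip_force: 1.8
```

```bash
python3 - <<'E'
from h import *
me();fine();look('top')
E
```

```text
tool 111.0 0.1572
top emblem [ 0.59705839 -0.23000811] tongue [ 0.40598557 -0.22759457] knobpx 9 (np.float64(346.1111111111111), np.float64(221.77777777777777)) ptop [ 0.52668538 -0.23087355  0.19383215] [ 0.52635525 -0.23057439]
  mill axis [ 0.5261 -0.2292] 0.0689 178.9 radii mm [25.7 25.1 24.1 20.8 18.5 19.5 23.3 23.8 23.3 16.9  8. ]
scene emblem [ 0.59686477 -0.23138188] tongue [ 0.40347625 -0.22981508] knobpx 11 (np.float64(329.54545454545456), np.float64(203.1818181818182)) ptop [ 0.520764   -0.23212456  0.19888532] [ 0.52430751 -0.23009349]
pale knob [ 0.52596539 -0.23004148  0.19520343]
knob 17 0.153 -14.1
knob 13 0.154 44.8
knob 23 0.151 -74.5
knob 20 0.15 -134.9
knob 21 0.152 164.6
top mill 0.0563 -165.6
top mill 0.0335 -73.1
```

Emit:
step_arm([
  [[-0.001,0.008,0,0],[-0.002,0.018,0,0],[-0.004,0.026,0,0],[-0.004,0.026,-0.02,0],[-0.004,0.026,-0.06,0],[-0.004,0.026,-0.11,0],[-0.004,0.026,-0.16,0],[-0.004,0.026,-0.21,0],[-0.004,0.026,-0.26,0],[-0.004,0.026,-0.3,0]],
])

```text
clock: 11.03
position: [0.5183, -0.0886, 0.2563]
ee_rot: [[0.36, -0.933, 0.001], [-0.933, -0.36, 0.0], [-0.0, -0.001, -1.0]]
ft_force: [0.6, 0.7, 0.4]
finger_gap: -0.0001
grip_force: 0.0
```

```bash
python3 - <<'E'
from h import *
rows([[.45,.05,.27,-69]])
E
```

```text
at [ 0.5183 -0.0886  0.2563] -68.9 t 11.0333 F [0.6 0.7 0.4]
[[-0.2052, 0.0185, -0.0182, 0.002]]
```

Emit:
step_arm([
  [[-0.03,0.003,-0.01,0],[-0.07,0.006,-0.02,0],[-0.11,0.01,-0.03,0],[-0.15,0.014,-0.03,0],[-0.19,0.018,-0.03,0],[-0.23,0.02,-0.03,0],[-0.26,0.02,-0.03,0],[-0.28,0.02,-0.03,0],[-0.28,0.02,-0.03,0],[-0.28,0.02,-0.03,0]],
])

```text
clock: 11.87
position: [0.4271, 0.1069, 0.2748]
ee_rot: [[0.368, -0.93, -0.003], [-0.93, -0.368, -0.0], [-0.001, 0.003, -1.0]]
ft_force: [0.3, 0.7, 0.6]
finger_gap: 0.0
grip_force: 0.0
```

```bash
python3 - <<'E'
from h import *
fine();f=look('top');look('scene')
cv2.imwrite('pics/t4.png',cv2.resize(f['pixels'][150:270,280:400,::-1],(600,600),interpolation=cv2.INTER_CUBIC))
E
```

```text
top emblem [ 0.59642429 -0.22975731] tongue [ 0.40613822 -0.22752794] knobpx 10 (np.float64(346.0), np.float64(221.8)) ptop [ 0.52610782 -0.23004687  0.19713064] [ 0.52627201 -0.23020451]
  mill axis [ 0.526  -0.2291] 0.069 178.8 radii mm [ 25.8  24.6  23.4  21.3  18.3 208.   22.9  22.9  23.2  16.6   6.9]
scene emblem [ 0.59686477 -0.23138188] tongue [ 0.40375323 -0.2298803 ] knobpx 10 (np.float64(329.5), np.float64(203.0)) ptop [ 0.52091975 -0.23185355  0.19928739] [ 0.52496182 -0.2295357 ]
  mill axis [ 0.5242 -0.2308] 0.0708 -179.7 radii mm [25.4 25.4 24.6 21.3 19.  19.1 22.5 23.5 24.7 18.7  6.4]
pale knob [ 0.52590598 -0.22972542  0.1956813 ]
knob 18 0.152 -14.5
knob 22 0.154 45.4
knob 18 0.15 -74.5
knob 16 0.153 105.4
knob 14 0.15 -134.9
knob 17 0.152 164.9
top mill 0.0705 179.2
top mill 0.065 -178.7
knob 29 0.148 -15.7
knob 28 0.15 107.4
knob 35 0.152 -76.5
knob 35 0.155 166.7
knob 41 0.156 -135.1
scene mill 0.0771 -177.8
scene mill 0.0667 179.3
```

View pics/t4.png

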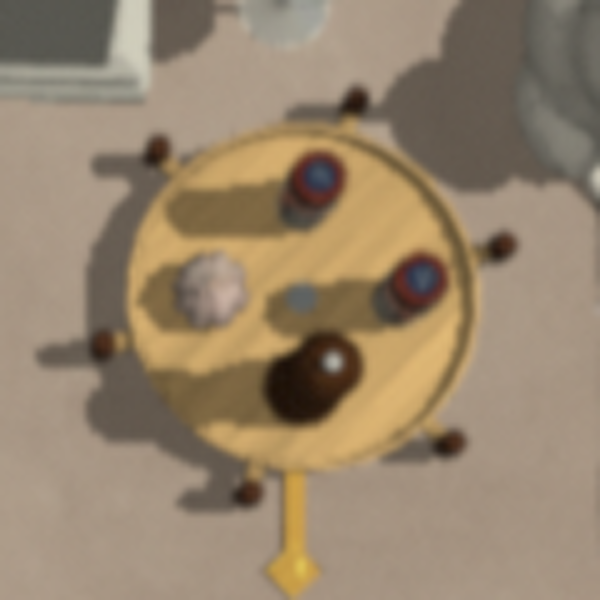

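The picture shows all things upright and the mill (base around crop px 298,390) on the tongue's line (295,500). The hand is clear.

```bash
python3 -c "
from station import manip
print(manip.sign_off())"
```

```text
the job is handed in; nothing more can be done
None
```

I turned the lazy Susan clockwise about 133° by one rim knob, so the pepper mill now stands on the brass arrow's line (within about 1° as measured). Everything on it is upright and at rest, the hand is clear, and the job was handed in at about 12 s.

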